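# Tip the tall coffee pack down onto the mat

## Robot

A 7-joint arm with a two-finger parallel gripper is mounted at the origin on a cart in front of the work surface, level with it; the furniture and walls round the work are solid. World frame = base frame: x ahead of the robot, y to its left, z up, the work surface at z = 0. Lengths are in mm, angles in rad, forces in N, time in s.
With the tool pointing down it reaches from about 425 to 950 mm from the base axis. Payload 16.7 kg.
Tool frame: the origin (TCP) lies between the finger pads; the fingertips stand 11 mm ahead of it and the grasp point (between the pads) lies 8 mm behind it; z points along the fingers, y is the line along which they close (so a half turn about z gives the same grasp; the last joint's range is limited). The gripper opens to 94 mm and grips with 3 to 60 N. Pads are 16 mm wide; open, the fingers measure 119 mm over their backs; the gripper's body (75 mm by 177 mm) begins 78 mm behind the grasp point.
Start: joints at [1.129, 0.426, 0.074, 1.606, -0.034, 1.111, -0.067], TCP at [194.797, -646.242, 216.467] pointing down, gripper open.
Joint ranges: [-2.85, 2.85], [-0.5, 2.14], [-1.23, 1.37], [0.21, 2.46], [-1.02, 4.16], [0.16, 2.05], [-2.73, 2.73]. Speed limits (rad/s): [1.89, 1.89, 2.39, 2.39, 3.01, 3.01, 3.01].

## Interface

Orientations are given as [roll, pitch, yaw] about the fixed x, y, z axes, in that order (R = Rz(yaw) Ry(pitch) Rx(roll)).
In Python, from plant import telemetry, camera, camera_params, r gives the robot as it stands. The module is installed in compiled form; this text tells all that it offers.
- The arm moves only by the tool servo_tool, never from a script. Its argument "motion" is a list of rows, each an object with "linear": the shift along the world's x, y, z in m, a list of three; "rot": the turn, a rotation vector about the world's x, y, z in rad, a list of three; "gripper": the opening, from 0 (shut) to 1 (fully open). A call has 1 to 12 rows; each row shifts and turns the commanded pose from where the row before left it; what a row does not reach is not made up. A row lasts 1/8 s, in which the tool goes at most 62.5 mm and 10.7 degrees, less where a joint would pass 70% of its speed; a pose out of reach is approached as far as the arm can. A call is refused whole if a number of a shift passes 0.0625 or a number of a turn 0.188, either way. A call with a gripper value outside its range is refused whole. The fingers move at their own pace and stop on an object; "squeeze" is the grip in N (left out, the last holds). Time passes only in rows, so rows that do not move let the fingers close. It gives the time, the measured TCP pose, the force and the opening at its end, in the units of the state.
- telemetry.get_obs(): the state, without advancing time (a new reading comes with each control period).
- camera(name): name is "scene" or "top"; returns the picture (480x640x3 uint8, red, green, blue); there is no depth.
- camera_params(name): a dict with "camera_matrix" (3x3 intrinsics, pixels), "R" (3x3) and "t" (3): a world point X has camera coordinates R X + t. Camera axes: x right, y down, z forward; pixel columns grow to the right and rows downward; lengths in mm; the calibration is good to about 2 mm. A picture is of the moment at which its call begins. camera_params takes no time and is no camera call.
- r.sign_off(): hands the job in, once; it reports no verdict.
The state is a dict: "clock": time; "joint_pos": joint angles; "joint_vel": joint speeds; "joint_torque": joint torques, N m; "tcp_pos": TCP position; "ee_rot": TCP orientation; "contact_force": force on the tool from outside, world axes, zero at the start; "wrist_torque": the same for the moment, N m; "grip_width": finger opening in mm.
Only numpy, scipy, OpenCV 4.12 (cv2) and the standard library are available. Lean on these libraries where they do the work, as an engineer would, in place of code of your own. Each camera call takes 0.05 s, during which the arm holds its last target. There are 200 camera calls.

## Task

Without gripping or lifting it, lay the tall red coffee pack down on the blue mat, ready to be opened: push it high up with the fingertips so that it tips over where it stands, its top end landing on the mat, then push its foot end until the whole pack lies on the mat. Do not shove it along while it is still standing, and leave the yellow pack and the cup standing where they are.

Things in the scene. Friction and masses are not known exactly. Their poses are not given: they have to be found in the camera images.
- red_pack: Tall red pack with a cream band, rigid, loose, 0.13 to 0.25 kg, standing at the start: 45 (x) x 65 (y) x 179 mm (z), flat foot, thinner along x towards a seal at the top. Origin: centre of its foot, on the worktop while standing; z points from foot to seal. It stands just off one short end of the mat, a broad face towards it: its +x is within about 0.15 rad of the mat's +x
- red_top (a point): Centre of the red pack's top seal, 179 mm from its foot along its z
- red_mid (a point): Centre of the red pack, 90 mm from its foot along its z
- mat: The flat blue mat with a pale border line, fixed on the worktop, flush with it (about 1 mm, nothing to catch on), 220 mm along its x by 170 mm along its y. Origin at its centre on the worktop; the red pack stands beyond its -x end. Heading varies
- yellow_pack: Yellow pack, 63 x 113 x 169 mm tall, loose, standing beside one long side of the mat; origin at the centre of its underside, z up. Leave it alone
- cup: Small cream espresso cup with a handle, 64 x 91 x 50 mm, loose, beside the other long side of the mat; origin under its middle (cup and handle together), z up. Leave it alone

How it is judged (in metres and radians):
On the way:
1. the red pack has been tipped over and lies with its top end on the mat (angle between red_pack's own z axis and vertical between 1.35 and 1.85 rad and x of red_top in the frame of mat between -0.11 and 0.11 m and y of red_top in the frame of mat between -0.085 and 0.085 m), for 0.2 s.
At the end, for the whole second after the job is handed in: The red pack lies flat and still on the mat: centres of foot and top seal within its 220 mm length and 55 mm of its long middle line, long axis within 0.2 rad of level; yellow pack and cup upright, within 30 mm of their starts (angle between red_pack's own z axis and vertical between 1.35 and 1.85 rad and x of red_top in the frame of mat between -0.11 and 0.11 m and y of red_top in the frame of mat between -0.055 and 0.055 m and x of red_pack in the frame of mat between -0.11 and 0.11 m and y of red_pack in the frame of mat between -0.055 and 0.055 m and height (world z) of red_mid below 0.05 m and linear speed of red_pack below 0.02 m/s and angle between each of yellow_pack, cup's own z axis and vertical below 0.3 rad and distance of each of yellow_pack, cup from where it was at the start of the episode below 0.03 m); the robot touches nothing.
It fails at once if the red pack is lifted or carried (height (world z) of red_mid above 0.115 m or height (world z) of red_pack above 0.06 m or (angle between red_pack's own z axis and vertical above 1.35 rad and height (world z) of red_mid above 0.065 m)).
It fails at once if the red pack is shoved more than 40 mm along while still standing (angle between red_pack's own z axis and vertical below 0.2 rad and distance of red_pack from where it was at the start of the episode above 0.04 m).
It fails at once if the yellow pack or the cup is moved more than 30 mm or tipped (not (angle between each of yellow_pack, cup's own z axis and vertical below 0.3 rad and distance of each of yellow_pack, cup from where it was at the start of the episode below 0.03 m)).
It also fails if it takes over 38 s, if anything falls off the work surface, if the arm or the gripper's body presses on something with over 40 N, if the wrist force passes 120 N, or if a joint passes its speed limit or range.

## Working session

There is one attempt and no reset: what is moved stays moved. The work goes in short steps, Python scripts to look and compute and a tool call to move; the robot and the scene stay as the last step left them, time stands still between calls to the robot, and variables do not carry over. Pictures are saved under pics/ and viewed, on a budget of 10 in all, crops included, one or two more only if the job needs it, and the job is handed in when it is done.

Besides the shell and the picture viewer there is one more tool, called in YAML: its name, and indented under it one key for each argument. servo_tool: Moves the arm, as the interface text tells. Its arguments: {"type":"object","properties":{"motion":{"type":"array","items":{"type":"object","properties":{"linear":{"type":"array","items":{"type":"number"}},"rot":{"type":"array","items":{"type":"number"}},"gripper":{"type":"number"}}}},"squeeze":{"type":"number"}},"required":["motion"]}

```bash
mkdir -p pics
cat > h.py <<'E'
import numpy as np, cv2
from plant import telemetry, camera, camera_params, r
def snap(n,f):
    cv2.imwrite(f'pics/{f}.png',cv2.cvtColor(camera(n),cv2.COLOR_RGB2BGR))
def px2w(n,u,v,z=0):
    p=camera_params(n);K,R,t=[np.array(p[k],float) for k in('camera_matrix','R','t')]
    c=-R.T@t; d=R.T@np.linalg.inv(K)@[u,v,1]
    return c+d*(z-c[2])/d[2]
def w2px(n,X):
    p=camera_params(n);K,R,t=[np.array(p[k],float) for k in('camera_matrix','R','t')]
    q=K@(R@np.array(X,float)+t.ravel());return q[:2]/q[2]
E
python3 - <<'E'
from h import *
snap('top','t0');snap('scene','s0')
for n in('top','scene'):
    p=camera_params(n);R=np.array(p['R']);print(n,-R.T@np.array(p['t']).ravel(),R[2])
o=telemetry.get_obs();print(o['clock'],o['tcp_pos'],o['ee_rot'],o['contact_force'])
E
```

```text
top [526.49913752  61.61527412 978.16689947] [ 0.10340302  0.02323538 -0.99436811]
scene [-79.35633378 640.53517879 742.84203745] [ 0.62121493 -0.53364018 -0.57386425]
0.1 [ 194.68011776 -645.92213255  215.84218638] [-3.14043825e+00  8.38592133e-05  2.92740928e-01] [-0.19975823  0.64495426 -0.07405388]
```

View pics/t0.png

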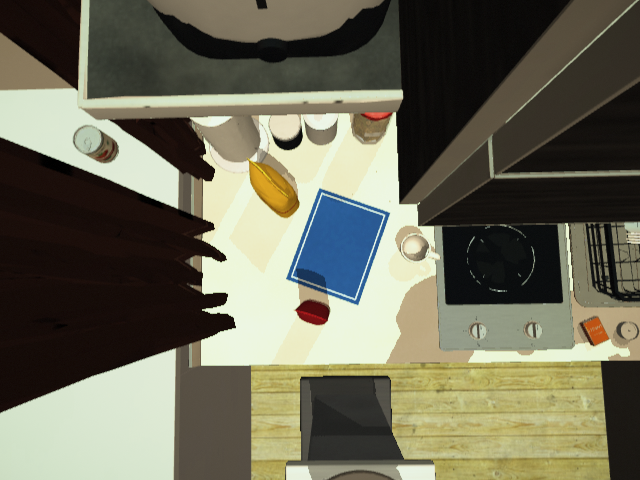

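View pics/s0.png

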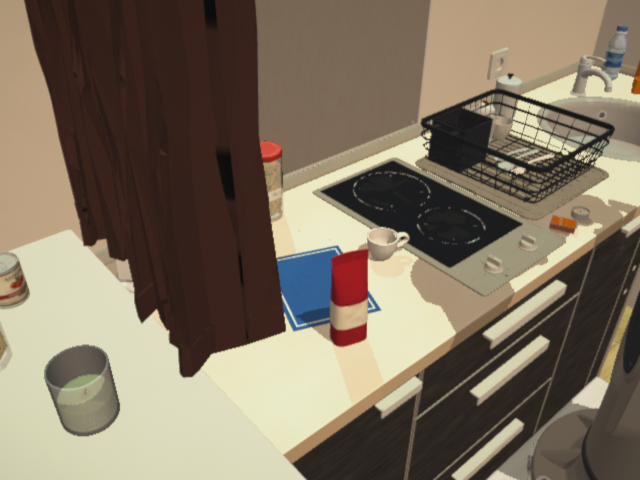

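The top view shows the mat's corners at about (320,189), (390,212), (358,304) and (287,279). The red pack is at about (312,313), the yellow at (274,189) and the cup at (415,247). The scene view shows the red pack's foot at about (348,340) and its top at (350,255). A curtain hangs to the left.

Run:
```python
from h import *
C=[px2w('top',*p) for p in((320,189),(390,212),(358,304),(287,279))]
print(np.round(C))
c=np.mean(C,0);ax=(C[0]+C[1]-C[2]-C[3])[:2];th=np.arctan2(ax[1],ax[0]);print('mat',c,th, np.linalg.norm(ax)/2,np.linalg.norm(C[0]-C[1]))
for p in((332,252),(367,250)):print('top z179',px2w('scene',*p,179))
for p in((334,346),(366,338)):print('foot',px2w('scene',*p,0))
im=cv2.imread('pics/t0.png')
hsv=cv2.cvtColor(im,cv2.COLOR_BGR2HSV)
m=(((hsv[...,0]<8)|(hsv[...,0]>172))&(hsv[...,1]>180)&(hsv[...,2]>50)).astype(np.uint8);m[:280]=0;m[340:]=0;m[:,:280]=0;m[:,350:]=0
ys,xs=np.nonzero(m);print(xs.min(),xs.max(),ys.min(),ys.max())
print('curtain pts',px2w('top',235,322,250),px2w('top',225,255,250),'yellow',px2w('top',274,189,100),'cup',px2w('top',415,247,30), 'counter edge',px2w('top',300,364,0))
a=cv2.resize(im[180:340,230:450],None,fx=3.6,fy=3.6,interpolation=cv2.INTER_CUBIC)
cv2.imwrite('pics/c1.png',a)
```

```text
[[749.  75.   0.]
 [693. -82.   0.]
 [489.  -5.   0.]
 [546. 152.   0.]]
mat [619.41941225  34.75620979   0.        ] -0.3623400327726709 217.84501096486213 166.72461132466336
top z179 [497.62766384 110.75657848 179.        ]
top z179 [465.97928413  64.59303615 179.        ]
foot [473.11175449 123.00169633   0.        ]
foot [451.85133437  67.40444738   0.        ]
296 328 301 323
curtain pts [472.01214049 215.33903633 250.        ] [583.16846167 232.55820265 250.        ] yellow [728.64800862 167.56344853 100.        ] cup [ 610.25910832 -129.26323137   30.        ] counter edge [360.62611438 124.93950934   0.        ]
```

View pics/c1.png

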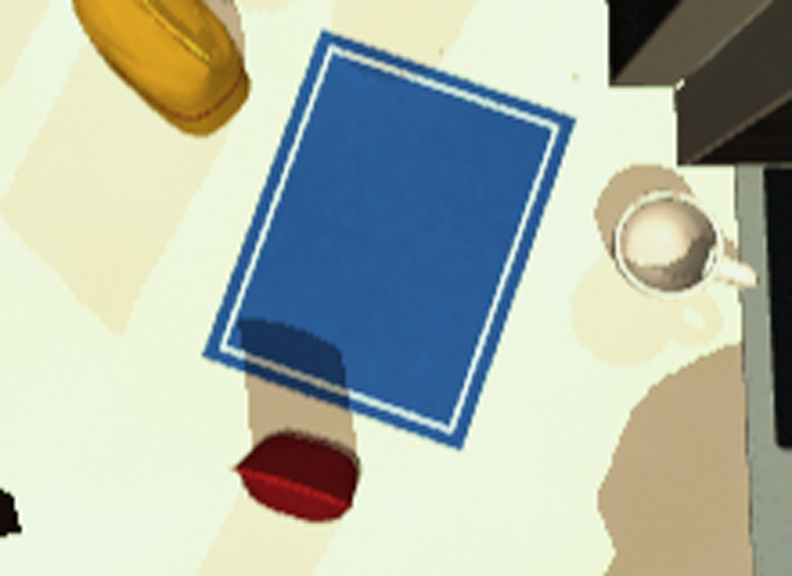

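The crop puts the red seal line at about crop (237,467)–(352,507), which is parallel to the mat's end and near its midline. That agrees with the scene estimate of (482,88). I'll start the transit now and check the curtain position at the same time.

servo_tool:
  motion:
    - {"linear":[0.0255,0.03,0.0084],"rot":[0,0,0.125],"gripper":0.3}
    - {"linear":[0.0255,0.03,0.0084],"rot":[0,0,0.125],"gripper":0.3}
    - {"linear":[0.0255,0.03,0.0084],"rot":[0,0,0.125],"gripper":0.3}
    - {"linear":[0.0255,0.03,0.0084],"rot":[0,0,0.125],"gripper":0.3}
    - {"linear":[0.0255,0.03,0.0084],"rot":[0,0,0.125],"gripper":0.3}
    - {"linear":[0.0255,0.03,0.0084],"rot":[0,0,0.125],"gripper":0.3}
    - {"linear":[0.0255,0.03,0.0084],"rot":[0,0,0.125],"gripper":0.3}
    - {"linear":[0.0255,0.03,0.0084],"rot":[0,0,0.125],"gripper":0.3}
    - {"linear":[0.0255,0.03,0.0084],"rot":[0,0,0.125],"gripper":0.3}
    - {"linear":[0.0255,0.03,0.0084],"rot":[0,0,0.125],"gripper":0.3}

```text
clock: 1.35
tcp_pos: [450.3, -345.1, 300.6]
ee_rot: [-3.141, -0.0, 1.547]
contact_force: [1.1, -0.8, -0.9]
grip_width: 28.4
```

Run:
```python
from h import *
a,b=px2w('top',295.8,309.7,179),px2w('top',327.8,320.8,179);print('seal',a,b,(a+b)/2,np.linalg.norm(a-b),np.arctan2(*(a-b)[[1,0]])-np.pi/2)
def ray(n,u,v):
    p,q=px2w(n,u,v,0),px2w(n,u,v,500);d=p-q;return p,d/np.linalg.norm(d)
for t in((235,322),(225,258),(228,300)):
  for s in((185,372),(283,332)):
    p,d=ray('top',*t);q,e=ray('scene',*s)
    k=np.linalg.lstsq(np.c_[d,-e],q-p,rcond=None)[0];print(t,s,p+k[0]*d,q+k[1]*e)
```

```text
seal [487.11464381 119.79819586 179.        ] [466.46607646  62.26241252 179.        ] [476.79036013  91.03030419 179.        ] 61.12879597954105 -0.3445656567390145
(235, 322) (185, 372) [456.6538095  258.66938212  44.75051165] [528.16471524 373.32798025  63.60516788]
(235, 322) (283, 332) [461.86693703 243.96162391 114.41900363] [459.04106442 240.85439258 113.97448744]
(225, 258) (185, 372) [599.36052008 302.8262808  -49.49234685] [621.74148265 332.1699234  -41.01802282]
(225, 258) (283, 332) [590.51095785 273.52939213  75.32458812] [511.3008626  202.05918797  52.93316117]
(228, 300) (185, 372) [502.30362669 280.5436064   15.01266289] [556.51654197 360.85793957  31.90650317]
(228, 300) (283, 332) [504.50406997 260.63332718 102.60603   ] [474.1535332  229.63560991  96.32257966]
```

servo_tool:
  motion:
    - {"linear":[-0.0015,0.0376,0],"rot":[0,0,0.103],"gripper":0.3}
    - {"linear":[-0.0015,0.0376,0],"rot":[0,0,0.103],"gripper":0.3}
    - {"linear":[-0.0015,0.0376,0],"rot":[0,0,0.103],"gripper":0.3}
    - {"linear":[-0.0015,0.0376,0],"rot":[0,0,0.103],"gripper":0.3}
    - {"linear":[-0.0015,0.0376,0],"rot":[0,0,0.103],"gripper":0.3}
    - {"linear":[-0.0015,0.0376,0],"rot":[0,0,0.103],"gripper":0.3}
    - {"linear":[-0.0015,0.0376,0],"rot":[0,0,0.103],"gripper":0.3}
    - {"linear":[-0.0015,0.0376,0],"rot":[0,0,0.103],"gripper":0.3}
    - {"linear":[-0.0015,0.0376,0],"rot":[0,0,0.103],"gripper":0.3}
    - {"linear":[-0.0015,0.0376,0],"rot":[0,0,0.103],"gripper":0.3}
    - {"linear":[-0.0015,0.0376,0],"rot":[0,0,0.103],"gripper":0.3}
    - {"linear":[-0.0015,0.0376,0],"rot":[0,0,0.103],"gripper":0.3}

```text
clock: 2.85
tcp_pos: [431.4, 106.1, 300.4]
ee_rot: [-3.141, 0.0, 2.782]
contact_force: [1.4, 0.1, -0.6]
grip_width: 27.9
```

servo_tool:
  motion:
    - {"linear":[0,0,-0.035],"gripper":0.3}
    - {"linear":[0,0,-0.035],"gripper":0.3}
    - {"linear":[0,0,-0.035],"gripper":0.3}
    - {"linear":[0,0,-0.035],"gripper":0.3}
    - {"linear":[0,0,0],"gripper":0.3}

```text
invalid input
```

Run:
```python
from h import *
snap('scene','s1')
im=cv2.imread('pics/s1.png')[150:400,200:500];cv2.imwrite('pics/s1c.png',cv2.resize(im,None,fx=2.4,fy=2.4))
```

```text
(no output)
```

View pics/s1c.png

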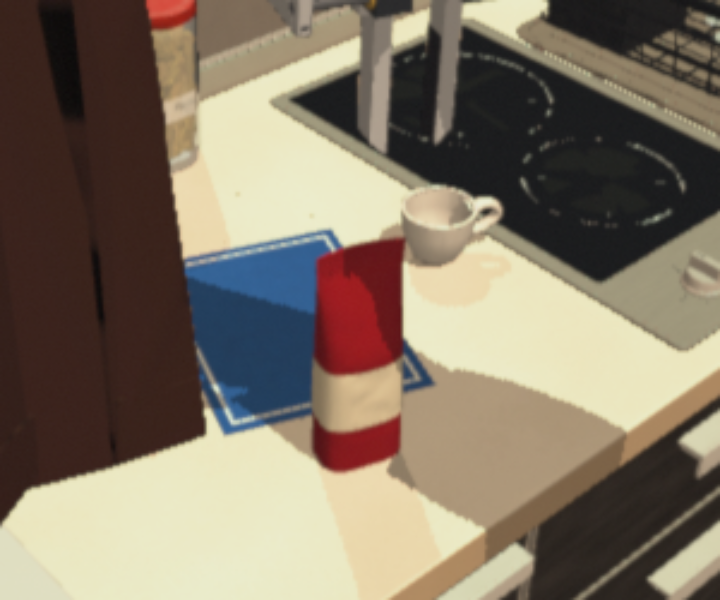

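The move was refused, probably because the "rot" fields were missing. The crop shows the pack still standing at crop (357,355) and the fingers hovering at about (375,150) and (442,140), lined up with it. I'll resend with all the fields.

servo_tool:
  motion:
    - {"linear":[0,0,-0.035],"rot":[0,0,0],"gripper":0.3}
    - {"linear":[0,0,-0.035],"rot":[0,0,0],"gripper":0.3}
    - {"linear":[0,0,-0.035],"rot":[0,0,0],"gripper":0.3}
    - {"linear":[0,0,-0.035],"rot":[0,0,0],"gripper":0.3}
    - {"linear":[0,0,0],"rot":[0,0,0],"gripper":0.3}

```text
clock: 3.52
tcp_pos: [430.3, 104.6, 158.8]
ee_rot: [-3.14, -0.004, 2.779]
contact_force: [0.4, -1.0, -0.0]
grip_width: 27.7
```

servo_tool:
  motion:
    - {"linear":[0.0094,-0.0035,0],"rot":[0,0,0],"gripper":0.3}
    - {"linear":[0.0094,-0.0035,0],"rot":[0,0,0],"gripper":0.3}
    - {"linear":[0.0094,-0.0035,0],"rot":[0,0,0],"gripper":0.3}
    - {"linear":[0.0094,-0.0035,0],"rot":[0,0,0],"gripper":0.3}
    - {"linear":[0.0094,-0.0035,0],"rot":[0,0,0],"gripper":0.3}
    - {"linear":[0.0094,-0.0035,0],"rot":[0,0,0],"gripper":0.3}
    - {"linear":[0.0094,-0.0035,0],"rot":[0,0,0],"gripper":0.3}
    - {"linear":[0.0094,-0.0035,0],"rot":[0,0,0],"gripper":0.3}
    - {"linear":[0.0094,-0.0035,0],"rot":[0,0,0],"gripper":0.3}
    - {"linear":[0.0094,-0.0035,0],"rot":[0,0,0],"gripper":0.3}

```text
clock: 4.78
tcp_pos: [526.4, 69.7, 160.5]
ee_rot: [-3.142, -0.0, 2.779]
contact_force: [0.0, 0.2, 0.2]
grip_width: 27.9
```

Run:
```python
from h import *
snap('scene','s2')
im=cv2.imread('pics/s2.png')[150:400,200:500];cv2.imwrite('pics/s2c.png',cv2.resize(im,None,fx=2.4,fy=2.4))
```

```text
(no output)
```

View pics/s2c.png

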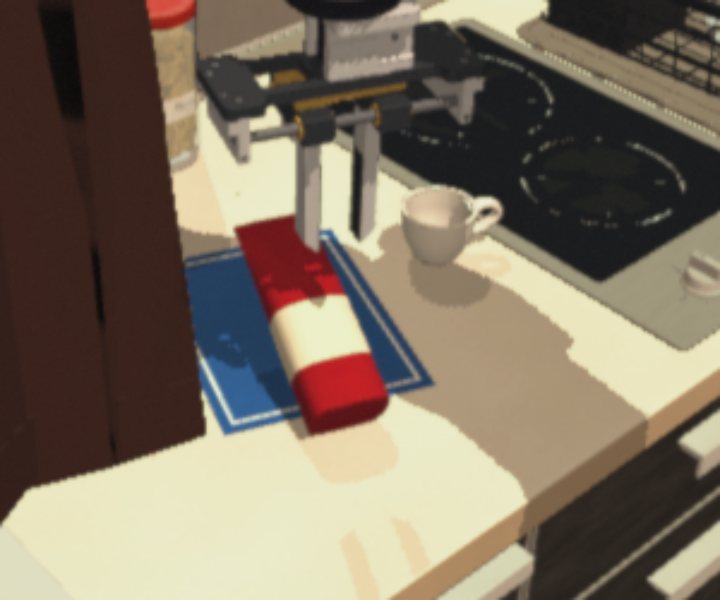

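The pack lies on the mat with its seal at crop (265,225) and its foot's bottom edge from (312,432) to (385,412). I'll measure the foot edge and retreat behind it.

Run:
```python
from h import *
th=-.362;M=np.array([[np.cos(th),np.sin(th)],[-np.sin(th),np.cos(th)]])
def mat(X):return M@(X[:2]-[619.4,34.8])
def c(u,v,z):
    X=px2w('scene',200+u/2.4,150+v/2.4,z);return np.round(X),np.round(mat(X))
print('foot',c(312,432,3),c(383,413,3),'foot upper corner',c(301,390,40),c(386,385,40));print('seal',c(237,230,22),c(295,215,22))
```

```text
foot (array([505., 104.,   3.]), array([-132.,   24.])) (array([486.,  50.,   3.]), array([-130.,  -33.])) foot upper corner (array([514., 108.,  40.]), array([-125.,   31.])) (array([478.,  57.,  40.]), array([-140.,  -29.]))
seal (array([718.,   1.,  22.]), array([104.,   3.])) (array([703., -52.,  22.]), array([109., -51.]))
```

servo_tool:
  motion:
    - {"linear":[-0.03,0.011,0],"rot":[0,0,0],"gripper":0.3}
    - {"linear":[-0.03,0.011,0],"rot":[0,0,0],"gripper":0.3}
    - {"linear":[-0.02,0.008,0],"rot":[0,0,0],"gripper":0.3}

```text
clock: 5.2
tcp_pos: [444.7, 100.3, 160.5]
ee_rot: [-3.141, 0.0, 2.779]
contact_force: [0.1, 0.7, -0.4]
grip_width: 28.3
```

The seal reads too far away (237 mm from the foot instead of 179), so the pack was probably still falling in that frame. I'll look again now that the arm is clear.

Run:
```python
from h import *
snap('scene','s3');snap('top','t3')
a=cv2.imread('pics/s3.png')[180:380,230:430];b=cv2.imread('pics/t3.png')[180:380,250:450]
cv2.imwrite('pics/c3.png',cv2.resize(np.hstack([a,b]),None,fx=2,fy=2,interpolation=cv2.INTER_CUBIC))
```

```text
(no output)
```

View pics/c3.png

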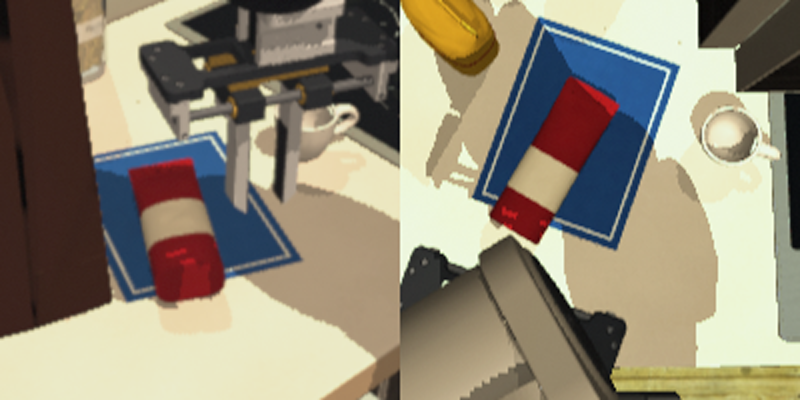

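The pack now lies flat. In the top half of the crop, the foot's edge runs (490,220)–(540,244) and the seal (572,76)–(620,103). The yellow pack and cup look undisturbed.

```bash
cat >> h.py <<'E'
th=-.362;M=np.array([[np.cos(th),np.sin(th)],[-np.sin(th),np.cos(th)]])
def mat(X):return M@(X[:2]-[619.4,34.8])
def pm(n,u,v,z):
    X=px2w(n,u,v,z);print((u,v,z),np.round(X),'mat',np.round(mat(X)))
E
python3 - <<'E'
from h import *
for p in((295,290,30),(320,302,30),(336,218,20),(360,231.5,20)):pm('top',*p)
for u,v in((157,300),(222,292)):pm('scene',230+u/2,180+v/2,4)
for u,v in((130,166),(192,158)):pm('scene',230+u/2,180+v/2,20)
E
```

```text
(295, 290, 30) [522. 132.  30.] mat [-126.   56.]
(320, 302, 30) [495.  78.  30.] mat [-131.   -3.]
(336, 218, 20) [679.  40.  20.] mat [54. 26.]
(360, 231.5, 20) [648. -12.  20.] mat [ 43. -34.]
(308.5, 330.0, 4) [528. 134.   4.] mat [-120.   60.]
(341.0, 326.0, 4) [499.  83.   4.] mat [-129.    3.]
(295.0, 263.0, 20) [680.  42.  20.] mat [54. 28.]
(326.0, 259.0, 20) [650. -14.  20.] mat [ 46. -34.]
```

servo_tool:
  motion:
    - {"linear":[0.018,0.012,0],"rot":[0,0,-0.093],"gripper":0.3}
    - {"linear":[0.018,0.012,0],"rot":[0,0,-0.093],"gripper":0.3}
    - {"linear":[0,0,-0.033],"rot":[0,0,0],"gripper":0.3}
    - {"linear":[0,0,-0.033],"rot":[0,0,0],"gripper":0.3}
    - {"linear":[0,0,-0.033],"rot":[0,0,0],"gripper":0.3}
    - {"linear":[0,0,-0.033],"rot":[0,0,0],"gripper":0.3}
    - {"linear":[0,0,0],"rot":[0,0,0],"gripper":0.3}

```text
clock: 6.18
tcp_pos: [481.1, 123.6, 26.8]
ee_rot: [-3.139, -0.003, 2.593]
contact_force: [-0.7, -0.2, 0.6]
grip_width: 28.0
```

servo_tool:
  motion:
    - {"linear":[0.0051,-0.0031,0],"rot":[0,0,0],"gripper":0.3}
    - {"linear":[0.0051,-0.0031,0],"rot":[0,0,0],"gripper":0.3}
    - {"linear":[0.0051,-0.0031,0],"rot":[0,0,0],"gripper":0.3}
    - {"linear":[0.0051,-0.0031,0],"rot":[0,0,0],"gripper":0.3}
    - {"linear":[0.0051,-0.0031,0],"rot":[0,0,0],"gripper":0.3}
    - {"linear":[0.0051,-0.0031,0],"rot":[0,0,0],"gripper":0.3}
    - {"linear":[0.0051,-0.0031,0],"rot":[0,0,0],"gripper":0.3}
    - {"linear":[0.0051,-0.0031,0],"rot":[0,0,0],"gripper":0.3}
    - {"linear":[0.0051,-0.0031,0],"rot":[0,0,0],"gripper":0.3}
    - {"linear":[0.0051,-0.0031,0],"rot":[0,0,0],"gripper":0.3}

```text
clock: 7.42
tcp_pos: [533.1, 92.7, 28.4]
ee_rot: [-3.141, -0.0, 2.593]
contact_force: [-1.2, 0.7, 1.8]
grip_width: 28.2
```

servo_tool:
  motion:
    - {"linear":[-0.02,0.012,0],"rot":[0,0,0],"gripper":0.3}
    - {"linear":[-0.015,0.009,0.03],"rot":[0,0,0],"gripper":0.3}
    - {"linear":[0,0,0.05],"rot":[0,0,0],"gripper":0.3}
    - {"linear":[-0.01,-0.01,0.05],"rot":[0,0,0],"gripper":0.3}
    - {"linear":[-0.02,-0.02,0],"rot":[0,0,0],"gripper":0.3}
    - {"linear":[0,0,0],"rot":[0,0,0],"gripper":0.3}

```text
clock: 8.18
tcp_pos: [467.4, 82.2, 159.0]
ee_rot: [-3.141, 0.002, 2.591]
contact_force: [0.5, -0.6, 0.5]
grip_width: 28.3
```

Run:
```python
from h import *
snap('scene','s4');snap('top','t4')
a=cv2.imread('pics/s4.png')[180:380,230:430];b=cv2.imread('pics/t4.png')[180:380,250:450]
cv2.imwrite('pics/c4.png',cv2.resize(np.hstack([a,b]),None,fx=2,fy=2,interpolation=cv2.INTER_CUBIC))
```

```text
(no output)
```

View pics/c4.png

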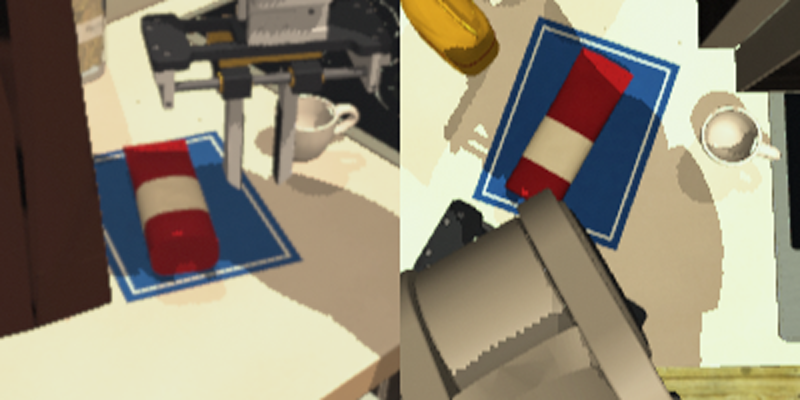

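The whole pack is on the mat: in the scene half, the foot's lower edge runs (152,274)–(217,267) and the seal (124,147)–(186,140).

Run:
```python
from h import *
for u,v in((152,274),(217,267)):pm('scene',230+u/2,180+v/2,4)
for u,v in((124,147),(186,140)):pm('scene',230+u/2,180+v/2,20)
for u,v in((585,48),(632,72)):pm('top',250+(u-400)/2,180+v/2,20)
pm('top',250+(507-400)/2,180+188/2,35)
a,b=[cv2.imread(f'pics/{f}.png').astype(int) for f in('t0','t4')]
for n,s in(('cup',(slice(225,275),slice(395,442))),('yellow',(slice(155,200),slice(245,285)))):print(n,(abs(a[s]-b[s]).sum(-1)>60).mean())
```

```text
(306.0, 317.0, 4) [557. 115.   4.] mat [-87.  53.]
(338.5, 313.5, 4) [527.  64.   4.] mat [-97.  -5.]
(292.0, 253.5, 20) [708.  27.  20.] mat [86. 24.]
(323.0, 250.0, 20) [677. -29.  20.] mat [ 77. -39.]
(342.5, 204.0, 20) [710.  25.  20.] mat [88. 23.]
(366.0, 216.0, 20) [682. -26.  20.] mat [ 80. -35.]
(303.5, 274.0, 35) [556. 113.  35.] mat [-87.  50.]
cup 0.04765957446808511
yellow 0.012777777777777779
```

```bash
python3 -c "
from h import *
print(r.sign_off(), telemetry.get_obs()['clock'])"
```

```text
the job is handed in; nothing more can be done
the job is handed in; nothing more can be done
```

The red pack lies flat on the blue mat, and I handed the job in at about 8.3 s on the robot's clock; no verdict was reported. I tipped the pack with two fingertips about 150 mm up, then pushed its foot end about 35 mm along its own axis.

**Last checks, in the mat's frame:**

| Point | x (mm) | y (mm) | Limits (mm) |
|---|---|---|---|
| Foot centre | −92 | +24 | ±110 in x, ±55 in y |
| Seal centre | +82 | −7 | ±110 in x, ±55 in y |

- **Agreement:** the top and scene cameras agree to about 4 mm on the seal and on the one foot corner both could see.
- **Other items:** the yellow pack and cup stand where they were. Comparing start and end pictures, the few changed pixels around them (5% near the cup, 1% near the yellow pack) look like the arm's shadow.
- **Robot:** the arm is clear of everything, with the TCP at 159 mm.

**What disagreed on the way:**
- One descent call was refused, apparently because its rows had no "rot" field. I resent it complete.
- One seal reading came out too long (237 mm from the foot instead of 179), most likely because the pack was still falling in that picture. I measured it again once the pack lay flat.

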